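# Walk the dummy load to its cooler

### The job

Walk the finned dummy load over to the fan cooler by swinging its ends in turn, sliding it on its feet without lifting or tipping it: swing the near end about 7 cm towards the cooler with the far end staying put as pivot, then the far end about 14 cm from where it began with the near end staying put, then the near end up against the cooler, and only then the far end. The load must end flush along the cooler's front and not stick out beyond its ends. Then push the switch lever on the cooler fully over, away from the robot, to turn the fans on; leave the phone, solder spool and multimeter alone.

Things in the scene. Friction and masses are not known exactly. Their poses are not given: they have to be found in the camera images.
- load: Loose black finned metal block, 200 long (x axis, roughly away from the robot) x 72 wide x 58 mm high, about 0.8 kg. Flat long sides 8 to 58 mm above the desk. Four 8 mm rubber feet, a pair under each end: pushing one end sideways turns it about the other pair. Origin: under its centre, at desk height. Brass connector on the far end. The cooler starts 18 to 23 cm from its +y side.
- load_near_end (a point): Point on the load's long centre line over the pair of feet at the end nearer the robot (load x = -85 mm, y = 0), 30 mm above the desk.
- load_far_end (a point): Point on the load's long centre line over the pair of feet at the end farther from the robot, the end with the connector (load x = +85 mm, y = 0), 30 mm above the desk.
- cooler: Fixed aluminium box with three fans in its front, 300 long (x axis, roughly away from the robot) x 60 deep (y 0 to +60) x 80 mm high. Origin: at desk height under the middle of the front face, which looks along -y to the load. With the load flush, the load's centre line is 36 mm in front of the face.
- fan_switch (a joint): Steel toggle lever with a black ball, on a grey block on the middle of the cooler's top (cooler x 0, y 30 mm). 0 rad: leans towards the robot (cooler -x), off; 1.0 rad: leans away (cooler +x), fully on. Starts at 0 to 0.15, takes about 1 N at the ball and stays where left. Push its upper part along the cooler's +x.
- fan_switch_tip (a point): Centre of the black ball (26 mm across) at the lever's upper end, 75 mm from its pivot, which is 102 mm above the desk. The ball is 168 mm above the desk when off and moves 72 mm along the cooler's +x to fully on, passing 177 mm high midway.
- phone: Bystander: black phone lying on the desk, 150 x 74 x 9 mm, origin under its centre. Leave alone.
- spool: Bystander: metal solder spool standing on the desk, 64 mm across, 50 mm high, origin under its centre. Leave alone.
- multimeter: Bystander: orange multimeter lying on the desk, 160 x 80 x 41 mm, origin under its centre. Leave alone.
Mind the look-alikes: they are no part of the job. What is meant by the load is not white, and is the smaller of those in its own colour.

How it is judged:
On the way, in this order (a step that is already met when the one before it is completed fails the run):
1. near end swung 5 cm or more, far end still within 2.5 cm of its start (distance of load_near_end from where it was at the start of the episode above 0.05 m and distance of load_far_end from where it was at the start of the episode below 0.025 m), for 0.1 s.
2. far end swung 11 cm or more, near end still within 10 cm of its start (distance of load_far_end from where it was at the start of the episode above 0.11 m and distance of load_near_end from where it was at the start of the episode below 0.1 m), for 0.1 s.
3. near end within 15 mm of the cooler, far end still 15 mm or more short (y of load_near_end in the frame of cooler above -0.051 m and y of load_far_end in the frame of cooler below -0.051 m), for 0.1 s.
4. load flush along the cooler (within 7 mm), not beyond its ends, fans still off (y of each of load_near_end, load_far_end in the frame of cooler above -0.043 m and x of load in the frame of cooler between -0.05 and 0.05 m and value of joint fan_switch below 0.5 rad), for 0.1 s.
5. switch lever pushed over to on (value of joint fan_switch above 0.85 rad), for 0.1 s.
At the end, for the whole second after the job is handed in: The load stands on its feet, at rest, flush along the cooler's front (both ends within 7 mm of touching) with its block not beyond either end of the cooler (centres within 50 mm along it), and the switch lever is over to on (more than 0.85 rad) (y of each of load_near_end, load_far_end in the frame of cooler above -0.043 m and x of load in the frame of cooler between -0.05 and 0.05 m and angle between load's own z axis and vertical below 0.05 rad and height (world z) of load below 0.005 m and linear speed of load below 0.01 m/s and value of joint fan_switch above 0.85 rad).
It fails at once if the load is lifted off the desk (more than 12 mm) (height (world z) of load above 0.012 m).
It fails at once if the load is tipped (more than 0.2 rad) (angle between load's own z axis and vertical above 0.2 rad).
It fails at once if the phone, spool or multimeter is shifted by more than 20 mm (distance of any of phone, spool, multimeter from where it was at the start of the episode above 0.02 m).
It also fails if it takes over 72 s, if anything falls off the work surface, if the arm or the gripper's body presses on something with over 40 N, if the wrist force passes 120 N, or if a joint passes its speed limit or range.

### The arm

A 7-joint arm with a two-finger parallel gripper is mounted at the origin on the work surface. World frame = base frame: x ahead of the robot, y to its left, z up, the work surface at z = 0. Lengths are in m, angles in rad, forces in N, time in s.
With the tool pointing down it reaches from about 0.4 to 0.925 m from the base axis. Payload 5.6 kg.
Tool frame: the origin (TCP) lies midway between the tips of the shut fingers; the grasp point (between the pads) lies 19 mm behind it; x points along the fingers, y is the direction in which the jaws open and shut, and the axes are right-handed (so a half turn about x gives the same grasp; the last joint's range is limited). The gripper opens to 85 mm and grips with 20 to 120 N. Pads are 22 mm wide; open, the fingers measure 114 mm over their backs; the gripper's body (76 mm by 85 mm) begins 54 mm behind the grasp point. The pads swing forward as they close: fully open they stand 13 mm farther back than shut.
Start: joints at [-1.156, 0.468, -0.012, 1.603, 0.006, 1.071, -0.056], TCP at [0.287, 0.583, 0.231] pointing down, gripper open.
Joint ranges: [-2.53, 2.53], [-0.31, 2.02], [-1.57, 1.55], [0.28, 2.44], [-1.29, 4.43], [0.15, 1.84], [-2.92, 2.92]. Speed limits (rad/s): [2.57, 2.57, 3.14, 3.14, 3.14, 3.14, 3.14].

### API

Orientations are given as a 3x3 rotation matrix whose columns are the frame's x, y, z axes.
In Python, from station import manip gives the robot as it stands. The module is installed in compiled form; this text tells all that it offers.
- The arm moves only by the tool apply_moves, never from a script. Its argument "steps" is a list of rows, each an object of numbers: "dx", "dy", "dz": the shift along the tool's x, y, z in cm; "ax", "ay", "az": the turn, a rotation vector about the tool's x, y, z in rad; "hand": the opening, from 0 (shut) to 1 (fully open). A call has 1 to 5 rows; each row is the pose to reach, as a shift and turn from the pose measured when the call began, along the tool's axes at that moment; what a row does not reach only later rows make up. A row lasts 1/12 s, in which the tool goes at most 41.7 mm and 7.16 degrees, less where a joint would pass 70% of its speed; a pose out of reach is approached as far as the arm can. A call with a gripper value outside its range is refused whole. The fingers move at their own pace and stop on an object; "grip_force" is the grip in N (left out, the last holds). Time passes only in rows, so rows that repeat a pose let the fingers close. It gives the time, the measured TCP pose, the force and the opening at its end, in the units of the state.
- manip.state(): the state, without advancing time (a new reading comes with each control period).
- manip.camera(name): name is "side" or "top"; returns a dict with "image" (400x640x3 uint8, blue, green, red), "depth" (400x640 float32, m along the optical axis (not along the pixel's ray), 0 where there is no reading), "mtx" (3x3 intrinsics, pixels), "R" (3x3) and "t" (3): a world point X has camera coordinates R X + t. Camera axes: x right, y down, z forward; pixel columns grow to the right and rows downward; lengths in m; the calibration is good to about 2 mm. A picture is of the moment at which its call begins.
- manip.finish_job(): hands the job in, once; it reports no verdict.
Trained networks look in a picture, given as the dict that the camera call returned (one of the last four; its "shot" number tells which), for a name from the list of things; names that differ only in an ending like _2 or _b are one class to them, and where a whole thing is asked for, a point or a joint stands for the part that bears it (a point fixed in the world has none). Each returns a list of dicts, best first, with "score" (0 to 1); they miss things now and then, are a little off and sometimes report something else, mostly with a low value. They report only what shows in the picture. A call takes as long as a camera call. They do not tell look-alikes from the thing itself.
- manip.trace(picture, target): "pixels" (400x640 bool, what is visible of it) and "position" ([row, column] in pixels, amid what is visible of it).
- manip.place_of(picture, target): "position" ([row, column] in pixels: a listed point, or the origin of a listed thing).
The state is a dict: "clock": time; "q": joint angles; "qd": joint speeds; "joint_torque": joint torques, N m; "eef_pos": TCP position; "ee_rot": TCP orientation; "wrist_force": force on the tool from outside, world axes, zero at the start; "torque": the same for the moment, N m; "grip_width": opening from 0.0 (shut) to 1.0 (fully open).
Only numpy, scipy, OpenCV 4.12 (cv2) and the standard library are available. Lean on these libraries where they do the work, as an engineer would, in place of code of your own. Each camera call takes 0.05 s, during which the arm holds its last target. There are 200 camera calls.

## Working session

There is one attempt and no reset: what is moved stays moved. The work goes in short steps, Python scripts to look and compute and a tool call to move; the robot and the scene stay as the last step left them, time stands still between calls to the robot, and variables do not carry over. Pictures are saved under pics/ and viewed, about 8 in all and at most 12, crops included, and the job is handed in when it is done.

Besides the shell and the picture viewer there is one more tool, called after "Request:" as name(argument=value, ...) on one line, values as JSON. apply_moves: Moves the arm, as the interface text tells. Its arguments: {"type":"object","properties":{"steps":{"type":"array","items":{"type":"object","properties":{"dx":{"type":"number"},"dy":{"type":"number"},"dz":{"type":"number"},"ax":{"type":"number"},"ay":{"type":"number"},"az":{"type":"number"},"hand":{"type":"number"}}}},"grip_force":{"type":"number"}},"required":["steps"]}

```bash
mkdir -p pics; cat > h.py <<'E'
import numpy as np, cv2
from station import manip
def pt(c,rc,z=None):
    K,R,t=c["mtx"],c["R"],c["t"]
    d=np.linalg.inv(K)@np.array([rc[1],rc[0],1.])
    o=-R.T@t; w=R.T@d
    if z is None: s=c["depth"][int(round(rc[0])),int(round(rc[1]))]
    else: s=(z-o[2])/w[2]
    return o+s*w
def cloud(c,m):
    v,u=np.nonzero(m&(c["depth"]>0)); d=c["depth"][v,u]
    P=np.linalg.inv(c["mtx"])@np.vstack([u*d,v*d,d])
    return (c["R"].T@(P-c["t"][:,None])).T
E
python3 - <<'E'
from h import *
s=manip.state(); print(s["eef_pos"],s["ee_rot"].round(3) if hasattr(s["ee_rot"],'round') else s["ee_rot"],s["clock"])
for n in ("top","side"):
    c=manip.camera(n); cv2.imwrite(f"pics/{n}0.png",c["image"])
    print(n,(-c["R"].T@c["t"]).round(2))
    for T,z in (("load",0),("load_near_end",.03),("load_far_end",.03),("cooler",0),("fan_switch_tip",.168),("phone",0),("spool",0),("multimeter",0)):
        for r in manip.place_of(c,T)[:3]: print(T,round(r["score"],2),np.round(r["position"]),pt(c,r["position"],z).round(3))
    for T in ("load","cooler"):
        for r in manip.trace(c,T)[:3]:
            P=cloud(c,r["pixels"]); zt=np.percentile(P[:,2],95); Q=P[P[:,2]>zt-.008][:,:2].astype(np.float32)
            print("trace",T,round(r["score"],2),np.round(r["position"]),zt.round(3),cv2.minAreaRect(Q))
E
```

```text
[0.28709967 0.58253764 0.23032734] [[-0.001  0.442  0.897]
 [-0.002  0.897 -0.442]
 [-1.    -0.002  0.   ]] 0.0
top [ 0.21 -0.09  1.64]
load 0.94 [115. 312.] [ 0.864 -0.035  0.   ]
load 0.86 [301. 380.] [ 0.161 -0.3    0.   ]
load 0.79 [199. 358.] [ 0.534 -0.215  0.   ]
load_near_end 0.94 [275. 360.] [ 0.251 -0.223  0.03 ]
load_near_end 0.62 [219. 355.] [ 0.452 -0.203  0.03 ]
load_near_end 0.57 [110. 295.] [0.869 0.033 0.03 ]
load_far_end 0.78 [121. 332.] [ 0.829 -0.113  0.03 ]
load_far_end 0.76 [323. 404.] [ 0.087 -0.38   0.03 ]
load_far_end 0.71 [177. 360.] [ 0.613 -0.222  0.03 ]
cooler 0.61 [193. 294.] [0.55  0.025 0.   ]
fan_switch_tip 0.72 [208. 446.] [ 0.475 -0.501  0.168]
fan_switch_tip 0.39 [188. 283.] [0.531 0.052 0.168]
phone 0.7 [220. 203.] [0.438 0.364 0.   ]
phone 0.59 [207. 450.] [ 0.511 -0.56   0.   ]
spool 0.51 [177. 199.] [0.604 0.39  0.   ]
multimeter 0.68 [223. 356.] [ 0.442 -0.211  0.   ]
multimeter 0.58 [206. 447.] [ 0.516 -0.55   0.   ]
trace load 0.95 [114. 312.] 0.063 ((0.855742871761322, -0.03263600170612335), (0.19979068636894226, 0.07327444851398468), 72.47
[... 927 characters left out ...]
phone 0.86 [186. 230.] [0.449 0.383 0.   ]
spool 0.6 [177. 264.] [0.588 0.378 0.   ]
multimeter 0.86 [341. 423.] [ 0.52  -0.546  0.   ]
trace load 0.86 [326. 236.] 0.077 ((0.1719086915254593, -0.2974162697792053), (0.26382067799568176, 0.09377221763134003), 42.3946533203125)
trace load 0.6 [254. 343.] 0.06 ((0.5311244130134583, -0.2172282338142395), (0.07705884426832199, 0.20386315882205963), 86.97637176513672)
trace load 0.57 [196. 391.] 0.061 ((0.8536853790283203, -0.029727473855018616), (0.20883651077747345, 0.0726902186870575), 73.8448257446289)
trace cooler 0.92 [207. 300.] 0.105 ((0.5569823980331421, 0.05406598746776581), (0.07065936177968979, 0.04972054436802864), 0.12443352490663528)
```

```bash
python3 -c "
import cv2,numpy as np
cv2.imwrite('pics/a.png',cv2.resize(np.vstack([cv2.imread('pics/top0.png'),cv2.imread('pics/side0.png')]),(480,600)))"
```

```text
(no output)
```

View pics/top0.png

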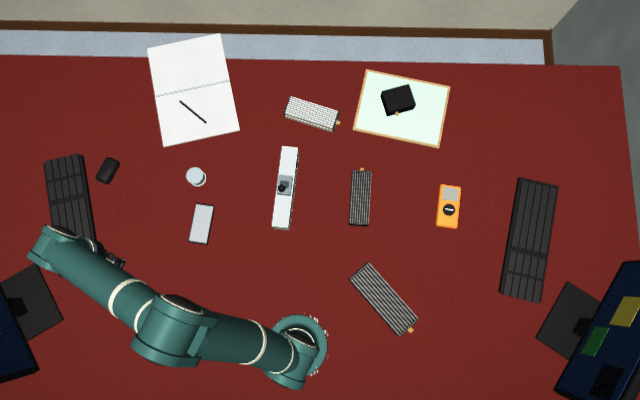

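View pics/side0.png

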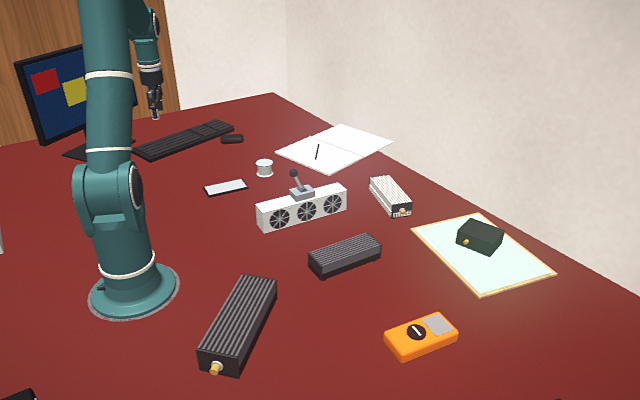

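The top view shows the dark load at (row 198, col 360) with its connector on the far end. The cooler is at (188, 285), with the lever leaning towards the robot. The look-alikes are white (113, 312) and a bigger dark one (300, 383). Next: exact poses from depth.

```bash
cat >> h.py <<'E'
def rect(c,lo,hi,zl,zh):
    P=cloud(c,c["depth"]>0)
    k=(P[:,2]>zl)&(P[:,2]<zh)&np.all((P[:,:2]>lo)&(P[:,:2]<hi),axis=1)
    Q=P[k][:,:2].astype(np.float32)
    (cx,cy),(w,h),a=cv2.minAreaRect(Q); 
    b=cv2.boxPoints(((cx,cy),(w,h),a)); e=[b[1]-b[0],b[2]-b[1]]; L=max(e,key=np.linalg.norm)
    if L[0]<0:L=-L
    return np.array([cx,cy]).round(4),round(float(np.arctan2(L[1],L[0])),4),np.round(sorted((w,h)),3),k.sum(),np.percentile(P[k][:,2],[50]).round(4)
def poses(both=True):
    for n in (("top","side") if both else ("top",)):
        c=manip.camera(n)
        l=rect(c,[.35,-.34],[.72,0.05],.048,.066) if both else None
        yield n,c
E
python3 - <<'E'
from h import *
for n in ("top","side"):
    c=manip.camera(n)
    print(n,"load",rect(c,[.38,-.3],[.68,-.14],.045,.07))
    print(n,"cooler",rect(c,[.35,-.05],[.78,.15],.07,.088))
    print(n,"sw",rect(c,[.4,-.05],[.7,.15],.15,.2))
    P=cloud(c,c["depth"]>0);k=(P[:,2]>.15)&(P[:,2]<.2)&(abs(P[:,0]-.53)<.12)&(abs(P[:,1]-.05)<.1);print(P[k].min(0),P[k].max(0))
print(manip.state()["clock"])
E
```

```text
top load (array([ 0.5324, -0.2202]), -0.0453, array([0.07 , 0.202]), np.int64(598), array([0.0579]))
top cooler (array([0.562 , 0.0542]), -0.0814, array([0.061, 0.302]), np.int64(1050), array([0.0798]))
top sw (array([0.5321, 0.0571]), -0.8394, array([0.022, 0.024]), np.int64(48), array([0.1797]))
[0.51892595 0.04482105 0.16836074] [0.54387399 0.06871314 0.18981753]
side load (array([ 0.5295, -0.217 ]), -0.0491, array([0.077, 0.203]), np.int64(1358), array([0.0573]))
side cooler (array([0.5597, 0.057 ]), -0.0851, array([0.072, 0.301]), np.int64(976), array([0.0804]))
side sw (array([0.5296, 0.0586]), -0.8067, array([0.022, 0.023]), np.int64(64), array([0.1743]))
[0.51747514 0.04667476 0.15062736] [0.5449249  0.06845419 0.18509819]
1.2
```

Request:
apply_moves(steps=[{"dy": -2.8, "dz": 2.9, "ax": -0.1, "hand": 0}, {"dy": -5.5, "dz": 5.8, "ax": -0.2, "hand": 0}, {"dy": -8.3, "dz": 8.7, "ax": -0.3, "hand": 0}, {"dy": -11, "dz": 11.6, "ax": -0.4, "hand": 0}, {"dy": -13.8, "dz": 14.5, "ax": -0.457, "hand": 0}])

```text
$.steps[0]: bad value
```

Request:
apply_moves(steps=[{"dx": 0, "dy": -2.8, "dz": 2.9, "ax": -0.1, "ay": 0, "az": 0, "hand": 0}, {"dx": 0, "dy": -5.5, "dz": 5.8, "ax": -0.2, "ay": 0, "az": 0, "hand": 0}, {"dx": 0, "dy": -8.3, "dz": 8.7, "ax": -0.3, "ay": 0, "az": 0, "hand": 0}, {"dx": 0, "dy": -11, "dz": 11.6, "ax": -0.4, "ay": 0, "az": 0, "hand": 0}, {"dx": 0, "dy": -13.8, "dz": 14.5, "ax": -0.457, "ay": 0, "az": 0, "hand": 0}])

```text
clock: 1.62
eef_pos: [0.3568, 0.3935, 0.2314]
ee_rot: [[0.0, -0.004, 1.0], [0.0, 1.0, 0.004], [-1.0, 0.0, 0.0]]
wrist_force: [1.1, -0.3, -0.4]
grip_width: 0.296
```

All fields are needed. The tool now has y along world y and z along world x.

Request:
apply_moves(steps=[{"dx": 0, "dy": -4, "dz": 1.6, "ax": 0, "ay": 0, "az": 0, "hand": 0}, {"dx": 0, "dy": -8, "dz": 3.2, "ax": 0, "ay": 0, "az": 0, "hand": 0}, {"dx": 0, "dy": -12, "dz": 4.8, "ax": 0, "ay": 0, "az": 0, "hand": 0}, {"dx": 0, "dy": -16, "dz": 6.4, "ax": 0, "ay": 0, "az": 0, "hand": 0}, {"dx": 0, "dy": -20, "dz": 8, "ax": 0, "ay": 0, "az": 0, "hand": 0}])

```text
clock: 2.03
eef_pos: [0.4348, 0.2001, 0.2318]
ee_rot: [[0.001, -0.004, 1.0], [0.001, 1.0, 0.004], [-1.0, 0.001, 0.001]]
wrist_force: [0.9, 0.4, -1.3]
grip_width: -0.002
```

Request:
apply_moves(steps=[{"dx": 0, "dy": -4, "dz": 0.4, "ax": 0, "ay": 0, "az": 0, "hand": 0}, {"dx": 0, "dy": -8, "dz": 0.8, "ax": 0, "ay": 0, "az": 0, "hand": 0}, {"dx": 0, "dy": -12, "dz": 1.2, "ax": 0, "ay": 0, "az": 0, "hand": 0}, {"dx": 0, "dy": -16, "dz": 1.6, "ax": 0, "ay": 0, "az": 0, "hand": 0}, {"dx": 0, "dy": -20, "dz": 2, "ax": 0, "ay": 0, "az": 0, "hand": 0}])

```text
clock: 2.45
eef_pos: [0.4556, -0.0018, 0.2321]
ee_rot: [[0.002, -0.004, 1.0], [0.001, 1.0, 0.004], [-1.0, 0.001, 0.002]]
wrist_force: [1.3, 0.3, -0.4]
grip_width: -0.004
```

Request:
apply_moves(steps=[{"dx": 0, "dy": -4, "dz": -0.2, "ax": 0, "ay": 0, "az": 0, "hand": 0}, {"dx": 0, "dy": -8, "dz": -0.4, "ax": 0, "ay": 0, "az": 0, "hand": 0}, {"dx": 0, "dy": -12, "dz": -0.6, "ax": 0, "ay": 0, "az": 0, "hand": 0}, {"dx": 0, "dy": -16, "dz": -0.8, "ax": 0, "ay": 0, "az": 0, "hand": 0}, {"dx": 0, "dy": -20, "dz": -1, "ax": 0, "ay": 0, "az": 0, "hand": 0}])

```text
clock: 2.87
eef_pos: [0.4461, -0.2038, 0.2323]
ee_rot: [[0.003, -0.004, 1.0], [0.001, 1.0, 0.004], [-1.0, 0.001, 0.003]]
wrist_force: [1.3, 0.1, -0.3]
grip_width: 0.001
```

Request:
apply_moves(steps=[{"dx": 0, "dy": -4, "dz": 0, "ax": 0, "ay": 0, "az": 0, "hand": 0}, {"dx": 0, "dy": -8, "dz": 0, "ax": 0, "ay": 0, "az": 0, "hand": 0}, {"dx": 2, "dy": -11, "dz": 0, "ax": 0, "ay": 0, "az": 0, "hand": 0}, {"dx": 6, "dy": -11, "dz": 0, "ax": 0, "ay": 0, "az": 0, "hand": 0}, {"dx": 9, "dy": -11, "dz": 0, "ax": 0, "ay": 0, "az": 0, "hand": 0}])

```text
clock: 3.28
eef_pos: [0.4463, -0.3161, 0.1409]
ee_rot: [[0.004, -0.001, 1.0], [-0.0, 1.0, 0.001], [-1.0, -0.0, 0.004]]
wrist_force: [-0.3, 1.6, -0.8]
grip_width: -0.002
```

Request:
apply_moves(steps=[{"dx": 4, "dy": 0, "dz": 0, "ax": 0, "ay": 0, "az": 0, "hand": 0}, {"dx": 7.5, "dy": 0, "dz": 0, "ax": 0, "ay": 0, "az": 0, "hand": 0}, {"dx": 10.5, "dy": 0, "dz": 0, "ax": 0, "ay": 0, "az": 0, "hand": 0}, {"dx": 11.6, "dy": 0, "dz": 0, "ax": 0, "ay": 0, "az": 0, "hand": 0}, {"dx": 11.6, "dy": 0, "dz": 0, "ax": 0, "ay": 0, "az": 0, "hand": 0}])

```text
clock: 3.7
eef_pos: [0.4451, -0.3152, 0.0225]
ee_rot: [[-0.0, -0.0, 1.0], [0.002, 1.0, 0.0], [-1.0, 0.002, -0.0]]
wrist_force: [-0.6, 0.3, -0.2]
grip_width: -0.002
```

Request:
apply_moves(steps=[{"dx": 0, "dy": 2.5, "dz": 0, "ax": 0, "ay": 0, "az": 0, "hand": 0}, {"dx": 0, "dy": 4, "dz": 0, "ax": 0, "ay": 0, "az": 0, "hand": 0}, {"dx": 0, "dy": 4.8, "dz": 0, "ax": 0, "ay": 0, "az": 0, "hand": 0}, {"dx": 0, "dy": 5.5, "dz": 0, "ax": 0, "ay": 0, "az": 0, "hand": 0}, {"dx": 0, "dy": 6.2, "dz": 0, "ax": 0, "ay": 0, "az": 0, "hand": 0}])

```text
clock: 4.12
eef_pos: [0.4463, -0.2549, 0.0244]
ee_rot: [[0.003, 0.0, 1.0], [-0.001, 1.0, -0.0], [-1.0, -0.001, 0.003]]
wrist_force: [-1.4, -4.5, 3.6]
grip_width: -0.001
```

Request:
apply_moves(steps=[{"dx": 0, "dy": 0.7, "dz": 0, "ax": 0, "ay": 0, "az": 0, "hand": 0}, {"dx": 0, "dy": 1.4, "dz": 0, "ax": 0, "ay": 0, "az": 0, "hand": 0}, {"dx": 0, "dy": 2.1, "dz": 0, "ax": 0, "ay": 0, "az": 0, "hand": 0}, {"dx": 0, "dy": 2.8, "dz": 0, "ax": 0, "ay": 0, "az": 0, "hand": 0}, {"dx": 0, "dy": 3.5, "dz": 0, "ax": 0, "ay": 0, "az": 0, "hand": 0}])

```text
clock: 4.53
eef_pos: [0.4469, -0.2206, 0.025]
ee_rot: [[0.005, 0.002, 1.0], [-0.003, 1.0, -0.002], [-1.0, -0.003, 0.005]]
wrist_force: [0.2, -4.3, 3.1]
grip_width: 0.002
```

```bash
cat >> h.py <<'E'
def load(n="side",lo=[.38,-.33],hi=[.72,.03]):
    c=manip.camera(n); P=cloud(c,c["depth"]>0)
    k=(P[:,2]>.05)&(P[:,2]<.066)&np.all((P[:,:2]>lo)&(P[:,:2]<hi),axis=1)
    # cut out the tool: largest blob of mask, points near tool removed
    e=np.array(manip.state()["eef_pos"]); k&=np.linalg.norm(P[:,:2]-e[:2],axis=1)>.02
    (cx,cy),(w,h),a=cv2.minAreaRect(P[k][:,:2].astype(np.float32)); b=cv2.boxPoints(((cx,cy),(w,h),a))
    L=max([b[1]-b[0],b[2]-b[1]],key=np.linalg.norm); L=L/np.linalg.norm(L)*np.sign(L[0])
    C=np.array([cx,cy]); N,F=C-.085*L,C+.085*L
    yaw=-.083; ex=np.array([np.cos(yaw),np.sin(yaw)]); ey=np.array([-ex[1],ex[0]]); O=np.array([.5585,.025])
    f=lambda p:(round(float((p-O)@ex),4),round(float((p-O)@ey),4))
    print(n,"size",np.round(sorted((w,h)),3),"C",C.round(3),"yaw",round(float(np.arctan2(L[1],L[0])),3),"N",N.round(3),"F",F.round(3),"dN",np.linalg.norm(N-[.447,-.215]).round(3),"dF",np.linalg.norm(F-[.617,-.223]).round(3),"cooler: N",f(N),"F",f(F),"C",f(C))
    return c
E
python3 - <<'E'
from h import *
load("top");c=load("side"); cv2.imwrite("pics/s1.png",c["image"])
s=manip.state(); print(s["wrist_force"],s["eef_pos"])
E
```

```text
top size [0.164 0.276] C [ 0.574 -0.107] yaw 1.398 N [ 0.559 -0.19 ] F [ 0.588 -0.023] dN 0.115 dF 0.202 cooler: N (0.0186, -0.2146) F (0.0338, -0.0453) C (0.0262, -0.1299)
side size [0.203 0.29 ] C [ 0.567 -0.089] yaw 1.277 N [ 0.542 -0.17 ] F [ 0.591 -0.007] dN 0.105 dF 0.217 cooler: N (-0.0001, -0.1958) F (0.0354, -0.0295) C (0.0176, -0.1127)
[-0.13582014 -0.18113441  0.50493988] [ 0.44670101 -0.21870733  0.02451313]
```

```bash
sed -i 's/    # cut out the tool.*/    k\&=(P[:,:2]-[.5585,.025])@[.083,.9966]<-.006/' h.py
python3 - <<'E'
from h import *
load("top");load("side")
E
```

```text
top size [0.069 0.167] C [ 0.555 -0.2  ] yaw -0.28 N [ 0.473 -0.177] F [ 0.636 -0.223] dN 0.046 dF 0.019 cooler: N (-0.0687, -0.208) F (0.098, -0.2412) C (0.0147, -0.2246)
side size [0.079 0.202] C [ 0.536 -0.19 ] yaw -0.313 N [ 0.455 -0.164] F [ 0.617 -0.216] dN 0.052 dF 0.007 cooler: N (-0.0875, -0.197) F (0.078, -0.2357) C (-0.0047, -0.2164)
```

View pics/s1.png

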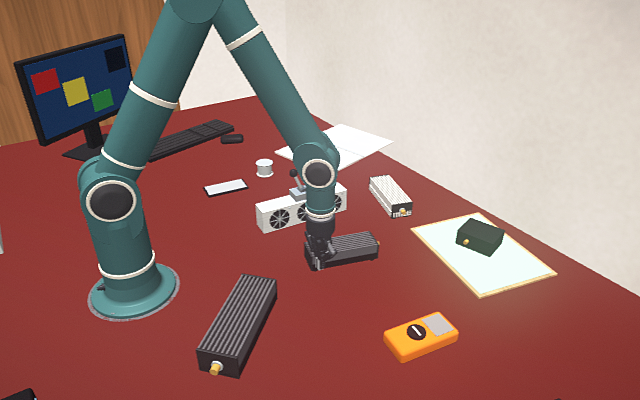

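The near end is turning cleanly about the far end: in the side view the fingers sit at (255, 315) on its near side. Push 1.7 cm more, then back off.

Request:
apply_moves(steps=[{"dx": 0, "dy": 0.6, "dz": 0, "ax": 0, "ay": 0, "az": 0, "hand": 0}, {"dx": 0, "dy": 1.2, "dz": 0, "ax": 0, "ay": 0, "az": 0, "hand": 0}, {"dx": 0, "dy": 1.7, "dz": 0, "ax": 0, "ay": 0, "az": 0, "hand": 0}, {"dx": 0, "dy": 1.7, "dz": 0, "ax": 0, "ay": 0, "az": 0, "hand": 0}, {"dx": 0, "dy": 1.7, "dz": 0, "ax": 0, "ay": 0, "az": 0, "hand": 0}])

```text
clock: 5.15
eef_pos: [0.4461, -0.2005, 0.024]
ee_rot: [[0.002, -0.002, 1.0], [0.002, 1.0, 0.002], [-1.0, 0.002, 0.002]]
wrist_force: [-0.4, -0.4, 0.0]
grip_width: -0.003
```

Request:
apply_moves(steps=[{"dx": 0, "dy": -3, "dz": 0, "ax": 0, "ay": 0, "az": 0, "hand": 0}, {"dx": 0, "dy": -7, "dz": 0, "ax": 0, "ay": 0, "az": 0, "hand": 0}, {"dx": 0, "dy": -10, "dz": 2, "ax": 0, "ay": 0, "az": 0, "hand": 0}, {"dx": 0, "dy": -12.5, "dz": 5, "ax": 0, "ay": 0, "az": 0, "hand": 0}, {"dx": 0, "dy": -12.5, "dz": 8, "ax": 0, "ay": 0, "az": 0, "hand": 0}])

```text
clock: 5.57
eef_pos: [0.5253, -0.3325, 0.0245]
ee_rot: [[0.002, 0.006, 1.0], [-0.002, 1.0, -0.006], [-1.0, -0.002, 0.002]]
wrist_force: [-0.1, -1.2, 0.5]
grip_width: 0.003
```

```bash
python3 - <<'E'
from h import *
load("top");load("side")
E
```

```text
top size [0.071 0.162] C [ 0.555 -0.192] yaw -0.393 N [ 0.477 -0.159] F [ 0.634 -0.224] dN 0.063 dF 0.017 cooler: N (-0.0661, -0.1902) F (0.0958, -0.242) C (0.0148, -0.2161)
side size [0.079 0.164] C [ 0.519 -0.175] yaw -0.381 N [ 0.44  -0.143] F [ 0.598 -0.207] dN 0.072 dF 0.025 cooler: N (-0.104, -0.1777) F (0.0585, -0.2277) C (-0.0227, -0.2027)
```

Request:
apply_moves(steps=[{"dx": 0, "dy": 0, "dz": 4, "ax": 0, "ay": 0, "az": 0, "hand": 0}, {"dx": 0, "dy": 0, "dz": 7.6, "ax": 0, "ay": 0, "az": 0, "hand": 0}, {"dx": 0, "dy": 3, "dz": 7.6, "ax": 0, "ay": 0, "az": 0, "hand": 0}, {"dx": 0, "dy": 5.5, "dz": 7.7, "ax": 0, "ay": 0, "az": 0, "hand": 0}, {"dx": 0, "dy": 6.5, "dz": 7.9, "ax": 0, "ay": 0, "az": 0, "hand": 0}])

```text
clock: 6.08
eef_pos: [0.6105, -0.2548, 0.0232]
ee_rot: [[0.004, -0.009, 1.0], [0.005, 1.0, 0.009], [-1.0, 0.004, 0.004]]
wrist_force: [-0.5, -1.3, -1.3]
grip_width: -0.0
```

Request:
apply_moves(steps=[{"dx": 0, "dy": 0.7, "dz": 0.4, "ax": 0, "ay": 0, "az": 0, "hand": 0}, {"dx": 0, "dy": 1.4, "dz": 0.8, "ax": 0, "ay": 0, "az": 0, "hand": 0}, {"dx": 0, "dy": 2.1, "dz": 1.2, "ax": 0, "ay": 0, "az": 0, "hand": 0}, {"dx": 0, "dy": 2.8, "dz": 1.6, "ax": 0, "ay": 0, "az": 0, "hand": 0}, {"dx": 0, "dy": 3.5, "dz": 1.9, "ax": 0, "ay": 0, "az": 0, "hand": 0}])

```text
clock: 6.5
eef_pos: [0.6292, -0.22, 0.0233]
ee_rot: [[0.004, -0.008, 1.0], [0.004, 1.0, 0.008], [-1.0, 0.004, 0.004]]
wrist_force: [-0.2, -2.6, -0.5]
grip_width: -0.001
```

```bash
python3 - <<'E'
from h import *
c=load("top");load("side"); cv2.imwrite("pics/t2.png",cv2.resize(c["image"][120:280,240:440],None,fx=3,fy=3))
E
```

```text
top size [0.055 0.122] C [ 0.502 -0.166] yaw -0.154 N [ 0.418 -0.153] F [ 0.586 -0.179] dN 0.069 dF 0.054 cooler: N (-0.1257, -0.1889) F (0.0439, -0.2009) C (-0.0409, -0.1949)
side size [0.077 0.201] C [ 0.539 -0.157] yaw -0.108 N [ 0.455 -0.148] F [ 0.624 -0.167] dN 0.067 dF 0.057 cooler: N (-0.0888, -0.1811) F (0.0811, -0.1854) C (-0.0039, -0.1833)
```

View pics/t2.png

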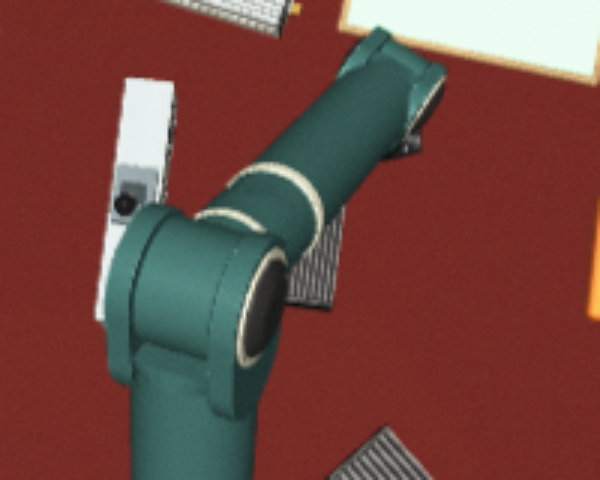

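The top crop shows only the load's near end (row 270, col 315); the arm hides the rest, so I rely on the side view. The far end has swung 5.7 cm and the near end has stayed put. Continuing.

Request:
apply_moves(steps=[{"dx": 0, "dy": 0.8, "dz": 0.2, "ax": 0, "ay": 0, "az": 0, "hand": 0}, {"dx": 0, "dy": 1.6, "dz": 0.4, "ax": 0, "ay": 0, "az": 0, "hand": 0}, {"dx": 0, "dy": 2.4, "dz": 0.6, "ax": 0, "ay": 0, "az": 0, "hand": 0}, {"dx": 0, "dy": 3.2, "dz": 0.8, "ax": 0, "ay": 0, "az": 0, "hand": 0}, {"dx": 0, "dy": 4, "dz": 1, "ax": 0, "ay": 0, "az": 0, "hand": 0}])

```text
clock: 7.02
eef_pos: [0.6398, -0.1767, 0.0236]
ee_rot: [[0.004, -0.011, 1.0], [0.006, 1.0, 0.011], [-1.0, 0.006, 0.004]]
wrist_force: [0.5, -0.9, -0.9]
grip_width: 0.001
```

Request:
apply_moves(steps=[{"dx": 0, "dy": 0.8, "dz": 0.1, "ax": 0, "ay": 0, "az": 0, "hand": 0}, {"dx": 0, "dy": 1.6, "dz": 0.2, "ax": 0, "ay": 0, "az": 0, "hand": 0}, {"dx": 0, "dy": 2.4, "dz": 0.3, "ax": 0, "ay": 0, "az": 0, "hand": 0}, {"dx": 0, "dy": 3.2, "dz": 0.3, "ax": 0, "ay": 0, "az": 0, "hand": 0}, {"dx": 0, "dy": 3.2, "dz": 0.3, "ax": 0, "ay": 0, "az": 0, "hand": 0}])

```text
clock: 7.43
eef_pos: [0.6426, -0.1416, 0.0237]
ee_rot: [[0.004, -0.014, 1.0], [0.008, 1.0, 0.014], [-1.0, 0.008, 0.004]]
wrist_force: [-0.3, -0.0, -0.1]
grip_width: -0.005
```

```bash
python3 - <<'E'
from h import *
load("side")
E
```

```text
side size [0.103 0.278] C [ 0.57  -0.103] yaw 0.513 N [ 0.496 -0.145] F [ 0.644 -0.061] dN 0.085 dF 0.164 cooler: N (-0.0487, -0.1745) F (0.0921, -0.0791) C (0.0217, -0.1268)
```

Request:
apply_moves(steps=[{"dx": 0, "dy": -4, "dz": 0, "ax": 0, "ay": 0, "az": 0, "hand": 0}, {"dx": 0, "dy": -8, "dz": -0.5, "ax": 0, "ay": 0, "az": 0, "hand": 0}, {"dx": 0, "dy": -12, "dz": -1, "ax": 0, "ay": 0, "az": 0, "hand": 0}, {"dx": 0, "dy": -14, "dz": -4.5, "ax": 0, "ay": 0, "az": 0, "hand": 0}, {"dx": 0, "dy": -14, "dz": -8.5, "ax": 0, "ay": 0, "az": 0, "hand": 0}])

```text
clock: 7.9
eef_pos: [0.5589, -0.2909, 0.023]
ee_rot: [[0.007, -0.007, 1.0], [0.002, 1.0, 0.007], [-1.0, 0.002, 0.007]]
wrist_force: [-0.9, -0.6, -0.6]
grip_width: -0.003
```

```bash
sed -i 's/def load(n="side"/def load(n="side"/; s/\[\.083,\.9966\]<-\.006/[.083,.9966]<-.015/' h.py; python3 - <<'E'
from h import *
load("top"); c=load("side"); cv2.imwrite("pics/s3.png",cv2.resize(c["image"][150:300,220:440],None,fx=3,fy=3))
E
```

```text
top size [0.07  0.128] C [ 0.579 -0.112] yaw 0.328 N [ 0.499 -0.14 ] F [ 0.66  -0.085] dN 0.091 dF 0.144 cooler: N (-0.0461, -0.169) F (0.1098, -0.1012) C (0.0319, -0.1351)
side size [0.206 0.21 ] C [ 0.564 -0.184] yaw -1.236 N [ 0.536 -0.103] F [ 0.592 -0.264] dN 0.143 dF 0.048 cooler: N (-0.012, -0.1299) F (0.057, -0.2853) C (0.0225, -0.2076)
```

View pics/s3.png

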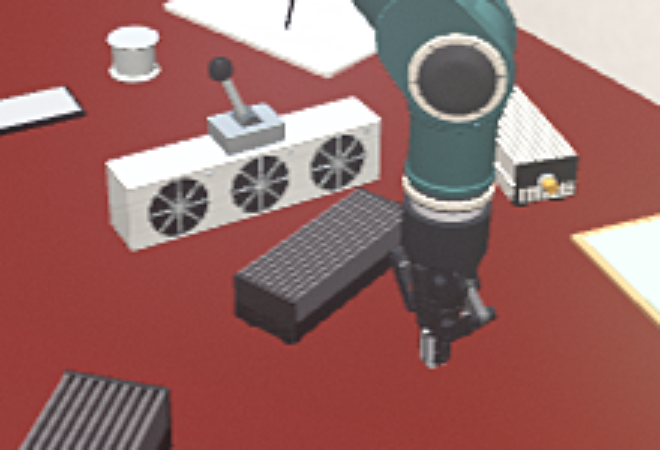

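The side crop shows the load turned with its far end towards the cooler, the near end at (290, 270) and clear desk between. The far end has moved about 12.7 cm and the near end about 6.5 cm. Now the near end.

Request:
apply_moves(steps=[{"dx": 0, "dy": 0, "dz": -4, "ax": 0, "ay": 0, "az": 0, "hand": 0}, {"dx": 0, "dy": 2, "dz": -7, "ax": 0, "ay": 0, "az": 0, "hand": 0}, {"dx": 0, "dy": 5, "dz": -8, "ax": 0, "ay": 0, "az": 0, "hand": 0}, {"dx": 0, "dy": 7.5, "dz": -8, "ax": 0, "ay": 0, "az": 0, "hand": 0}, {"dx": 0, "dy": 8.6, "dz": -8, "ax": 0, "ay": 0, "az": 0, "hand": 0}])

```text
clock: 8.42
eef_pos: [0.4684, -0.197, 0.0225]
ee_rot: [[-0.007, -0.005, 1.0], [0.013, 1.0, 0.005], [-1.0, 0.013, -0.007]]
wrist_force: [-0.3, -2.0, -0.1]
grip_width: 0.001
```

Request:
apply_moves(steps=[{"dx": 0, "dy": 0.8, "dz": -0.5, "ax": 0, "ay": 0, "az": 0, "hand": 0}, {"dx": 0, "dy": 1.6, "dz": -1, "ax": 0, "ay": 0, "az": 0, "hand": 0}, {"dx": 0, "dy": 2.4, "dz": -1.4, "ax": 0, "ay": 0, "az": 0, "hand": 0}, {"dx": 0, "dy": 3.2, "dz": -1.8, "ax": 0, "ay": 0, "az": 0, "hand": 0}, {"dx": 0, "dy": 4, "dz": -2.1, "ax": 0, "ay": 0, "az": 0, "hand": 0}])

```text
clock: 8.83
eef_pos: [0.4468, -0.1574, 0.0232]
ee_rot: [[-0.007, -0.004, 1.0], [0.012, 1.0, 0.004], [-1.0, 0.012, -0.007]]
wrist_force: [1.3, -2.2, -1.2]
grip_width: -0.003
```

Request:
apply_moves(steps=[{"dx": 0, "dy": 0.8, "dz": -0.3, "ax": 0, "ay": 0, "az": 0, "hand": 0}, {"dx": 0, "dy": 1.6, "dz": -0.5, "ax": 0, "ay": 0, "az": 0, "hand": 0}, {"dx": 0, "dy": 2.4, "dz": -0.7, "ax": 0, "ay": 0, "az": 0, "hand": 0}, {"dx": 0, "dy": 3.2, "dz": -0.8, "ax": 0, "ay": 0, "az": 0, "hand": 0}, {"dx": 0, "dy": 4, "dz": -0.8, "ax": 0, "ay": 0, "az": 0, "hand": 0}])

```text
clock: 9.25
eef_pos: [0.4377, -0.1165, 0.0235]
ee_rot: [[-0.008, -0.004, 1.0], [0.012, 1.0, 0.004], [-1.0, 0.013, -0.008]]
wrist_force: [-0.3, -1.8, -1.6]
grip_width: -0.0
```

```bash
python3 - <<'E'
from h import *
load("top"); c=load("side"); cv2.imwrite("pics/s4.png",cv2.resize(c["image"][150:300,220:440],None,fx=3,fy=3))
E
```

```text
top size [0.069 0.16 ] C [ 0.554 -0.088] yaw -0.169 N [ 0.471 -0.074] F [ 0.638 -0.103] dN 0.143 dF 0.122 cooler: N (-0.0794, -0.1059) F (0.09, -0.1205) C (0.0053, -0.1132)
side size [0.078 0.203] C [ 0.532 -0.079] yaw -0.168 N [ 0.448 -0.065] F [ 0.616 -0.094] dN 0.15 dF 0.129 cooler: N (-0.1026, -0.0991) F (0.0668, -0.1135) C (-0.0179, -0.1063)
```

View pics/s4.png

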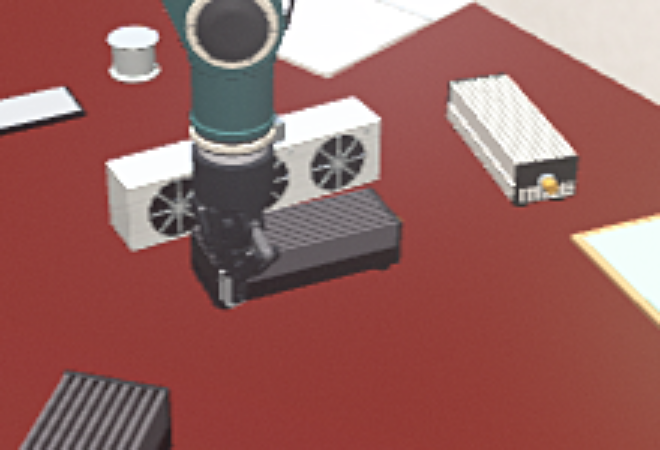

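The crop shows the load nearly parallel to the cooler, with the fingers on its near end at (270, 240). About 6 cm still to go for the near end.

Request:
apply_moves(steps=[{"dx": 0, "dy": 0.8, "dz": 0.1, "ax": 0, "ay": 0, "az": 0, "hand": 0}, {"dx": 0, "dy": 1.6, "dz": 0.2, "ax": 0, "ay": 0, "az": 0, "hand": 0}, {"dx": 0, "dy": 2.4, "dz": 0.3, "ax": 0, "ay": 0, "az": 0, "hand": 0}, {"dx": 0, "dy": 3.2, "dz": 0.4, "ax": 0, "ay": 0, "az": 0, "hand": 0}, {"dx": 0, "dy": 3.9, "dz": 0.5, "ax": 0, "ay": 0, "az": 0, "hand": 0}])

```text
clock: 9.77
eef_pos: [0.443, -0.0752, 0.0239]
ee_rot: [[-0.008, -0.007, 1.0], [0.014, 1.0, 0.007], [-1.0, 0.014, -0.008]]
wrist_force: [-0.7, -2.1, -1.6]
grip_width: -0.002
```

Request:
apply_moves(steps=[{"dx": 0, "dy": 0.5, "dz": 0.1, "ax": 0, "ay": 0, "az": 0, "hand": 0}, {"dx": 0, "dy": 1.0, "dz": 0.2, "ax": 0, "ay": 0, "az": 0, "hand": 0}, {"dx": 0, "dy": 1.4, "dz": 0.3, "ax": 0, "ay": 0, "az": 0, "hand": 0}, {"dx": 0, "dy": 1.7, "dz": 0.3, "ax": 0, "ay": 0, "az": 0, "hand": 0}, {"dx": 0, "dy": 1.7, "dz": 0.3, "ax": 0, "ay": 0, "az": 0, "hand": 0}])

```text
clock: 10.18
eef_pos: [0.4462, -0.0575, 0.0242]
ee_rot: [[-0.008, -0.007, 1.0], [0.014, 1.0, 0.008], [-1.0, 0.014, -0.008]]
wrist_force: [0.0, 0.6, 0.5]
grip_width: -0.0
```

```bash
python3 - <<'E'
from h import *
load("top"); c=load("side"); cv2.imwrite("pics/s5.png",cv2.resize(c["image"][150:300,220:440],None,fx=3,fy=3))
E
```

```text
top size [0.07  0.084] C [ 0.595 -0.081] yaw -0.489 N [ 0.52  -0.041] F [ 0.67  -0.121] dN 0.189 dF 0.115 cooler: N (-0.033, -0.069) F (0.1231, -0.1361) C (0.0451, -0.1025)
side size [0.08  0.199] C [ 0.542 -0.05 ] yaw -0.473 N [ 0.466 -0.012] F [ 0.617 -0.089] dN 0.204 dF 0.134 cooler: N (-0.0893, -0.0443) F (0.068, -0.1088) C (-0.0107, -0.0765)
```

Request:
apply_moves(steps=[{"dx": 0, "dy": 0.3, "dz": 0, "ax": 0, "ay": 0, "az": 0, "hand": 0}, {"dx": 0, "dy": 0.5, "dz": 0, "ax": 0, "ay": 0, "az": 0, "hand": 0}, {"dx": 0, "dy": 0.6, "dz": 0, "ax": 0, "ay": 0, "az": 0, "hand": 0}, {"dx": 0, "dy": 0.6, "dz": 0, "ax": 0, "ay": 0, "az": 0, "hand": 0}])

```text
clock: 10.62
eef_pos: [0.4466, -0.052, 0.0245]
ee_rot: [[-0.007, -0.007, 1.0], [0.014, 1.0, 0.007], [-1.0, 0.014, -0.007]]
wrist_force: [-0.4, -1.6, 0.8]
grip_width: -0.005
```

Request:
apply_moves(steps=[{"dx": 0, "dy": 0.2, "dz": 0, "ax": 0, "ay": 0, "az": 0, "hand": 0}, {"dx": 0, "dy": 0.4, "dz": 0, "ax": 0, "ay": 0, "az": 0, "hand": 0}, {"dx": 0, "dy": 0.4, "dz": 0, "ax": 0, "ay": 0, "az": 0, "hand": 0}])

```text
clock: 10.87
eef_pos: [0.4466, -0.0485, 0.0246]
ee_rot: [[-0.007, -0.006, 1.0], [0.013, 1.0, 0.006], [-1.0, 0.013, -0.007]]
wrist_force: [-0.0, -3.6, -0.1]
grip_width: -0.004
```

```bash
python3 - <<'E'
from h import *
load("top"); c=load("side")
E
```

```text
top size [0.069 0.09 ] C [ 0.591 -0.078] yaw -0.548 N [ 0.519 -0.034] F [ 0.664 -0.122] dN 0.195 dF 0.111 cooler: N (-0.0346, -0.0618) F (0.1174, -0.138) C (0.0414, -0.0999)
side size [0.079 0.199] C [ 0.542 -0.047] yaw -0.522 N [ 0.468 -0.005] F [ 0.616 -0.09 ] dN 0.211 dF 0.133 cooler: N (-0.0874, -0.0374) F (0.0665, -0.1096) C (-0.0105, -0.0735)
```

Request:
apply_moves(steps=[{"dx": 0, "dy": -4, "dz": 0, "ax": 0, "ay": 0, "az": 0, "hand": 0}, {"dx": 0, "dy": -8, "dz": 0, "ax": 0, "ay": 0, "az": 0, "hand": 0}, {"dx": 0, "dy": -12, "dz": 1, "ax": 0, "ay": 0, "az": 0, "hand": 0}, {"dx": 0, "dy": -14.5, "dz": 4, "ax": 0, "ay": 0, "az": 0, "hand": 0}, {"dx": 0, "dy": -15.5, "dz": 8, "ax": 0, "ay": 0, "az": 0, "hand": 0}])

```text
clock: 11.38
eef_pos: [0.5253, -0.2079, 0.0222]
ee_rot: [[-0.009, 0.002, 1.0], [0.013, 1.0, -0.002], [-1.0, 0.013, -0.009]]
wrist_force: [1.3, 0.6, -0.7]
grip_width: -0.006
```

Request:
apply_moves(steps=[{"dx": 0, "dy": 0, "dz": 3.5, "ax": 0, "ay": 0, "az": 0, "hand": 0}, {"dx": 0, "dy": 1, "dz": 6.5, "ax": 0, "ay": 0, "az": 0, "hand": 0}, {"dx": 0, "dy": 3, "dz": 7, "ax": 0, "ay": 0, "az": 0, "hand": 0}, {"dx": 0, "dy": 5, "dz": 7, "ax": 0, "ay": 0, "az": 0, "hand": 0}, {"dx": 0, "dy": 5, "dz": 7, "ax": 0, "ay": 0, "az": 0, "hand": 0}])

```text
clock: 11.8
eef_pos: [0.5962, -0.1508, 0.0213]
ee_rot: [[-0.011, -0.005, 1.0], [0.018, 1.0, 0.005], [-1.0, 0.018, -0.011]]
wrist_force: [-0.2, 0.5, 0.3]
grip_width: -0.001
```

```bash
python3 - <<'E'
from h import *
c=load("side"); cv2.imwrite("pics/s6.png",cv2.resize(c["image"][150:300,220:440],None,fx=3,fy=3))
E
```

```text
side size [0.08  0.185] C [ 0.537 -0.042] yaw -0.538 N [0.464 0.002] F [ 0.61  -0.085] dN 0.217 dF 0.138 cooler: N (-0.0927, -0.031) F (0.06, -0.1058) C (-0.0163, -0.0684)
```

View pics/s6.png

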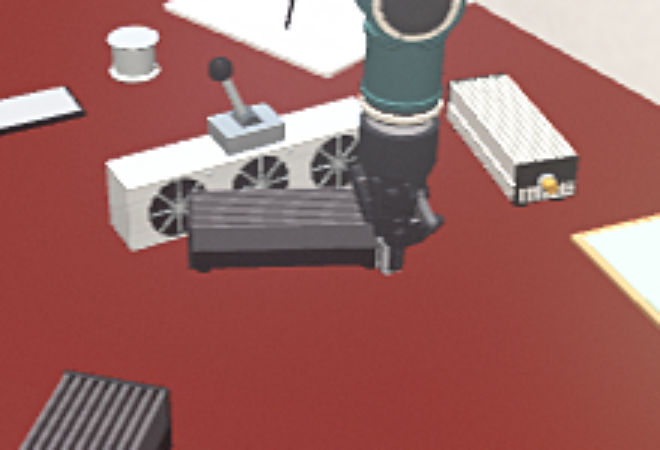

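The crop shows the near end touching the cooler front (at about col 190, row 200) and the fingers beside the far end (385, 250). The fans are still off. Pushing the far end in.

Request:
apply_moves(steps=[{"dx": 0, "dy": 0.8, "dz": 0.3, "ax": 0, "ay": 0, "az": 0, "hand": 0}, {"dx": 0, "dy": 1.6, "dz": 0.7, "ax": 0, "ay": 0, "az": 0, "hand": 0}, {"dx": 0, "dy": 2.3, "dz": 1.1, "ax": 0, "ay": 0, "az": 0, "hand": 0}, {"dx": 0, "dy": 3.0, "dz": 1.5, "ax": 0, "ay": 0, "az": 0, "hand": 0}, {"dx": 0, "dy": 3.6, "dz": 1.9, "ax": 0, "ay": 0, "az": 0, "hand": 0}])

```text
clock: 12.27
eef_pos: [0.6149, -0.1172, 0.0219]
ee_rot: [[-0.01, -0.003, 1.0], [0.015, 1.0, 0.003], [-1.0, 0.015, -0.01]]
wrist_force: [-0.5, -1.4, -0.8]
grip_width: 0.001
```

Request:
apply_moves(steps=[{"dx": 0, "dy": 0.7, "dz": 0.4, "ax": 0, "ay": 0, "az": 0, "hand": 0}, {"dx": 0, "dy": 1.4, "dz": 0.8, "ax": 0, "ay": 0, "az": 0, "hand": 0}, {"dx": 0, "dy": 2.1, "dz": 1.2, "ax": 0, "ay": 0, "az": 0, "hand": 0}, {"dx": 0, "dy": 2.7, "dz": 1.5, "ax": 0, "ay": 0, "az": 0, "hand": 0}, {"dx": 0, "dy": 3.0, "dz": 1.7, "ax": 0, "ay": 0, "az": 0, "hand": 0}])

```text
clock: 12.68
eef_pos: [0.6321, -0.0854, 0.022]
ee_rot: [[-0.011, -0.005, 1.0], [0.016, 1.0, 0.005], [-1.0, 0.016, -0.011]]
wrist_force: [-1.8, -1.9, -1.1]
grip_width: -0.001
```

```bash
python3 - <<'E'
from h import *
load("side"); load("top")
E
```

```text
side size [0.104 0.192] C [ 0.543 -0.029] yaw -0.253 N [ 0.46  -0.008] F [ 0.625 -0.05 ] dN 0.208 dF 0.173 cooler: N (-0.0952, -0.0407) F (0.0723, -0.0694) C (-0.0115, -0.055)
top size [0.034 0.118] C [ 0.508 -0.032] yaw -0.199 N [ 0.425 -0.015] F [ 0.591 -0.048] dN 0.201 dF 0.176 cooler: N (-0.13, -0.0508) F (0.0389, -0.0704) C (-0.0455, -0.0606)
```

Request:
apply_moves(steps=[{"dx": 0, "dy": 0.5, "dz": 0.1, "ax": 0, "ay": 0, "az": 0, "hand": 0}, {"dx": 0, "dy": 0.9, "dz": 0.2, "ax": 0, "ay": 0, "az": 0, "hand": 0}, {"dx": 0, "dy": 1.2, "dz": 0.2, "ax": 0, "ay": 0, "az": 0, "hand": 0}, {"dx": 0, "dy": 1.5, "dz": 0.2, "ax": 0, "ay": 0, "az": 0, "hand": 0}, {"dx": 0, "dy": 1.5, "dz": 0.2, "ax": 0, "ay": 0, "az": 0, "hand": 0}])

```text
clock: 13.2
eef_pos: [0.6346, -0.0699, 0.0226]
ee_rot: [[-0.009, -0.005, 1.0], [0.017, 1.0, 0.005], [-1.0, 0.017, -0.009]]
wrist_force: [0.5, 0.8, 0.6]
grip_width: 0.003
```

Request:
apply_moves(steps=[{"dx": 0, "dy": 0.3, "dz": 0, "ax": 0, "ay": 0, "az": 0, "hand": 0}, {"dx": 0, "dy": 0.5, "dz": 0, "ax": 0, "ay": 0, "az": 0, "hand": 0}, {"dx": 0, "dy": 0.5, "dz": 0, "ax": 0, "ay": 0, "az": 0, "hand": 0}])

```text
clock: 13.45
eef_pos: [0.6348, -0.0643, 0.0228]
ee_rot: [[-0.009, -0.006, 1.0], [0.017, 1.0, 0.006], [-1.0, 0.017, -0.009]]
wrist_force: [0.1, -1.5, 0.2]
grip_width: 0.006
```

Request:
apply_moves(steps=[{"dx": 0, "dy": 0.2, "dz": 0, "ax": 0, "ay": 0, "az": 0, "hand": 0}, {"dx": 0, "dy": 0.3, "dz": 0, "ax": 0, "ay": 0, "az": 0, "hand": 0}, {"dx": 0, "dy": 0.4, "dz": 0, "ax": 0, "ay": 0, "az": 0, "hand": 0}])

```text
clock: 13.7
eef_pos: [0.6347, -0.064, 0.0229]
ee_rot: [[-0.008, -0.004, 1.0], [0.013, 1.0, 0.004], [-1.0, 0.013, -0.008]]
wrist_force: [1.5, -10.1, -2.8]
grip_width: 0.003
```

```bash
python3 - <<'E'
from h import *
c=load("side"); cv2.imwrite("pics/s7.png",cv2.resize(c["image"][150:300,220:440],None,fx=3,fy=3))
print(manip.state()["wrist_force"])
E
```

```text
side size [0.059 0.195] C [ 0.545 -0.019] yaw -0.083 N [ 0.46  -0.012] F [ 0.629 -0.026] dN 0.204 dF 0.198 cooler: N (-0.0953, -0.0446) F (0.0747, -0.0446) C (-0.0103, -0.0446)
[ 1.55633008 -8.15738401 -1.1689632 ]
```

View pics/s7.png

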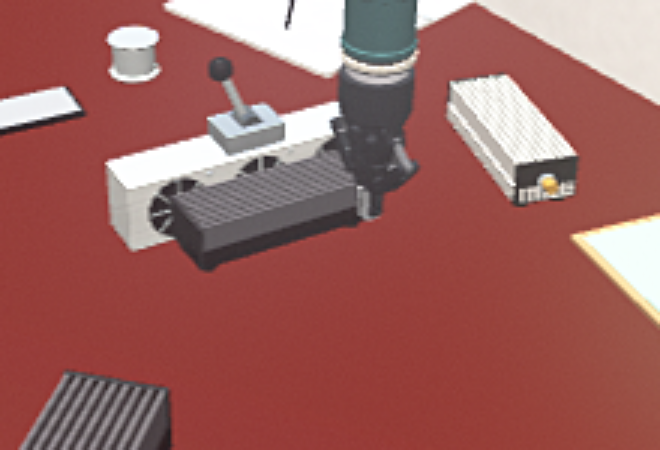

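The load now lies flush along the cooler by eye, and the fingers stopped at about 10 N. Pressing the near end the same way to be sure.

Request:
apply_moves(steps=[{"dx": 0, "dy": -3, "dz": 0, "ax": 0, "ay": 0, "az": 0, "hand": 0}, {"dx": 0, "dy": -4, "dz": -3, "ax": 0, "ay": 0, "az": 0, "hand": 0}, {"dx": 0, "dy": -4, "dz": -7, "ax": 0, "ay": 0, "az": 0, "hand": 0}, {"dx": 0, "dy": -4, "dz": -11, "ax": 0, "ay": 0, "az": 0, "hand": 0}, {"dx": 0, "dy": -4, "dz": -15, "ax": 0, "ay": 0, "az": 0, "hand": 0}])

```text
clock: 14.17
eef_pos: [0.4826, -0.1038, 0.0235]
ee_rot: [[-0.009, -0.004, 1.0], [0.014, 1.0, 0.004], [-1.0, 0.014, -0.009]]
wrist_force: [0.4, 0.5, 0.1]
grip_width: 0.002
```

Request:
apply_moves(steps=[{"dx": 0, "dy": 0.5, "dz": -2.2, "ax": 0, "ay": 0, "az": 0, "hand": 0}, {"dx": 0, "dy": 2.5, "dz": -2.2, "ax": 0, "ay": 0, "az": 0, "hand": 0}, {"dx": 0, "dy": 3.6, "dz": -2.2, "ax": 0, "ay": 0, "az": 0, "hand": 0}, {"dx": 0, "dy": 4.4, "dz": -2.2, "ax": 0, "ay": 0, "az": 0, "hand": 0}, {"dx": 0, "dy": 4.7, "dz": -2.2, "ax": 0, "ay": 0, "az": 0, "hand": 0}])

```text
clock: 14.58
eef_pos: [0.4616, -0.0549, 0.0245]
ee_rot: [[-0.008, -0.007, 1.0], [0.014, 1.0, 0.007], [-1.0, 0.014, -0.008]]
wrist_force: [-0.8, -0.5, -0.9]
grip_width: -0.0
```

Request:
apply_moves(steps=[{"dx": 0, "dy": 0.3, "dz": 0, "ax": 0, "ay": 0, "az": 0, "hand": 0}, {"dx": 0, "dy": 0.6, "dz": 0, "ax": 0, "ay": 0, "az": 0, "hand": 0}, {"dx": 0, "dy": 0.8, "dz": 0, "ax": 0, "ay": 0, "az": 0, "hand": 0}, {"dx": 0, "dy": 0.8, "dz": 0, "ax": 0, "ay": 0, "az": 0, "hand": 0}])

```text
clock: 14.92
eef_pos: [0.4625, -0.0495, 0.0247]
ee_rot: [[-0.006, -0.005, 1.0], [0.011, 1.0, 0.005], [-1.0, 0.011, -0.006]]
wrist_force: [1.6, -6.1, -1.3]
grip_width: 0.002
```

The near end stops exactly on the predicted line (TCP y −0.0495, 6 N). Backing off, rising and checking.

Request:
apply_moves(steps=[{"dx": 0, "dy": -3, "dz": 0, "ax": 0, "ay": 0, "az": 0, "hand": 0}, {"dx": -2, "dy": -4.5, "dz": 0, "ax": 0, "ay": 0, "az": 0, "hand": 0}, {"dx": -6, "dy": -4.5, "dz": 0, "ax": 0, "ay": 0, "az": 0, "hand": 0}, {"dx": -10, "dy": -4.5, "dz": 0, "ax": 0, "ay": 0, "az": 0, "hand": 0}, {"dx": -14, "dy": -4.5, "dz": 0, "ax": 0, "ay": 0, "az": 0, "hand": 0}])

```text
clock: 15.33
eef_pos: [0.4632, -0.0971, 0.1654]
ee_rot: [[-0.008, -0.002, 1.0], [0.01, 1.0, 0.002], [-1.0, 0.01, -0.008]]
wrist_force: [1.8, 0.7, 0.3]
grip_width: -0.001
```

Request:
apply_moves(steps=[{"dx": -4, "dy": 0, "dz": 0, "ax": 0, "ay": 0, "az": 0, "hand": 0}, {"dx": -7, "dy": 2, "dz": 0, "ax": 0, "ay": 0, "az": 0, "hand": 0}, {"dx": -8, "dy": 6, "dz": -0.3, "ax": 0, "ay": 0, "az": 0, "hand": 0}, {"dx": -8, "dy": 10, "dz": -0.5, "ax": 0, "ay": 0, "az": 0, "hand": 0}, {"dx": -8, "dy": 14, "dz": -0.5, "ax": 0, "ay": 0, "az": 0, "hand": 0}])

```text
clock: 15.75
eef_pos: [0.4589, 0.0432, 0.2484]
ee_rot: [[-0.005, -0.0, 1.0], [0.012, 1.0, 0.0], [-1.0, 0.012, -0.005]]
wrist_force: [0.7, 0.8, -0.9]
grip_width: -0.001
```

```bash
python3 - <<'E'
from h import *
print(manip.state()["eef_pos"])
for n in ("side","top"):
    c=manip.camera(n); P=cloud(c,c["depth"]>0); R=(P[:,:2]-[.5585,.025])@np.array([[.9966,.083],[-.083,.9966]])
    k=(abs(R[:,0])<.2)&(abs(R[:,1]+.04)<.1)&(P[:,2]>.05)&(P[:,2]<.064)&(c["image"].reshape(-1,3)[(c["depth"]>0).ravel()].max(1)<130)
    k&=R[:,1]<.0
    print(n,k.sum(),cv2.minAreaRect(R[k].astype(np.float32)),np.percentile(R[k],[1,50,99],axis=0).round(4))
    b=(P[:,2]>.15)&(P[:,2]<.2)&(abs(R[:,0])<.05)&(abs(R[:,1]-.03)<.03); print("ball",P[b].min(0).round(3),P[b].max(0).round(3))
    cv2.imwrite(f"pics/{n}8.png",c["image"])
E
```

```text
[0.45886491 0.04317252 0.24844407]
side 673 ((-0.01205773651599884, -0.036025270819664), (0.21641579270362854, 0.07186785340309143), 0.013759457506239414) [[-0.1068 -0.0698]
 [-0.0236 -0.0402]
 [ 0.0914 -0.0004]]
ball [0.519 0.046 0.152] [0.545 0.07  0.187]
top 418 ((0.017316654324531555, -0.03535119816660881), (0.07022484391927719, 0.25318843126296997), 89.96724700927734) [[-0.105  -0.0701]
 [ 0.005  -0.0353]
 [ 0.1029 -0.0007]]Traceback (most recent call last):
  File "<stdin>", line 8, in <module>
    return umr_minimum(a, axis, None, out, keepdims, initial, where)
ValueError: zero-size array to reduction operation minimum which has no identity
```

The load is flush: its long side is parallel to the cooler, spans y −71 to 0 mm, and x is centred within about 1 cm. Now the switch.

Request:
apply_moves(steps=[{"dx": 3, "dy": 1.5, "dz": 0, "ax": 0, "ay": 0, "az": 0, "hand": 0}, {"dx": 6.5, "dy": 1.5, "dz": 0, "ax": 0, "ay": 0, "az": 0, "hand": 0}, {"dx": 9.6, "dy": 1.5, "dz": 0, "ax": 0, "ay": 0, "az": 0, "hand": 0}, {"dx": 9.6, "dy": 1.5, "dz": 1, "ax": 0, "ay": 0, "az": 0, "hand": 0}, {"dx": 9.6, "dy": 1.4, "dz": 3, "ax": 0, "ay": 0, "az": 0, "hand": 0}])

```text
clock: 16.27
eef_pos: [0.4857, 0.0633, 0.15]
ee_rot: [[-0.013, -0.012, 1.0], [0.011, 1.0, 0.012], [-1.0, 0.012, -0.013]]
wrist_force: [1.0, 0.6, 0.8]
grip_width: -0.001
```

Request:
apply_moves(steps=[{"dx": 0, "dy": -0.1, "dz": 1.2, "ax": 0, "ay": 0, "az": 0, "hand": 0}, {"dx": 0, "dy": -0.2, "dz": 2.5, "ax": 0, "ay": 0, "az": 0, "hand": 0}, {"dx": 0, "dy": -0.3, "dz": 4, "ax": 0, "ay": 0, "az": 0, "hand": 0}, {"dx": 0, "dy": -0.4, "dz": 5.5, "ax": 0, "ay": 0, "az": 0, "hand": 0}, {"dx": 0, "dy": -0.5, "dz": 7, "ax": 0, "ay": 0, "az": 0, "hand": 0}])

```text
clock: 16.68
eef_pos: [0.5578, 0.058, 0.1506]
ee_rot: [[-0.012, -0.011, 1.0], [0.011, 1.0, 0.011], [-1.0, 0.011, -0.012]]
wrist_force: [-0.6, -0.4, 0.1]
grip_width: 0.002
```

Request:
apply_moves(steps=[{"dx": 0, "dy": -0.1, "dz": 1, "ax": 0, "ay": 0, "az": 0, "hand": 0}, {"dx": 0, "dy": -0.1, "dz": 2, "ax": 0, "ay": 0, "az": 0, "hand": 0}, {"dx": 0, "dy": -0.1, "dz": 2.5, "ax": 0, "ay": 0, "az": 0, "hand": 0}, {"dx": 0, "dy": -0.1, "dz": 2.5, "ax": 0, "ay": 0, "az": 0, "hand": 0}])

```text
clock: 17.02
eef_pos: [0.573, 0.056, 0.1497]
ee_rot: [[-0.039, -0.01, 0.999], [0.011, 1.0, 0.01], [-0.999, 0.011, -0.038]]
wrist_force: [-30.9, -1.4, 18.9]
grip_width: 0.0
```

The lever hit its stop (31 N). Backing off to look.

Request:
apply_moves(steps=[{"dx": 0, "dy": 0, "dz": -2, "ax": 0, "ay": 0, "az": 0, "hand": 0}, {"dx": 0, "dy": 0, "dz": -5, "ax": 0, "ay": 0, "az": 0, "hand": 0}, {"dx": 0, "dy": 0, "dz": -9, "ax": 0, "ay": 0, "az": 0, "hand": 0}, {"dx": -4, "dy": 0, "dz": -10, "ax": 0, "ay": 0, "az": 0, "hand": 0}, {"dx": -8, "dy": 0, "dz": -10, "ax": 0, "ay": 0, "az": 0, "hand": 0}])

```text
clock: 17.43
eef_pos: [0.4711, 0.0527, 0.233]
ee_rot: [[-0.047, -0.008, 0.999], [0.009, 1.0, 0.009], [-0.999, 0.01, -0.047]]
wrist_force: [1.9, 0.3, 1.0]
grip_width: -0.001
```

```bash
python3 - <<'E'
from h import *
print(manip.state()["eef_pos"])
c=manip.camera("side"); P=cloud(c,c["depth"]>0); R=(P[:,:2]-[.5585,.025])@np.array([[.9966,.083],[-.083,.9966]])
b=(P[:,2]>.155)&(P[:,2]<.2)&(abs(R[:,0])<.06)&(abs(R[:,1]-.03)<.03); print("ball cooler",R[b].min(0).round(3),R[b].max(0).round(3))
k=(abs(R[:,0])<.2)&(R[:,1]<-.002)&(R[:,1]>-.13)&(P[:,2]>.05)&(P[:,2]<.064); print(np.percentile(R[k],[1,50,99],axis=0).round(4), cv2.minAreaRect(R[k].astype(np.float32)))
for T in ("phone","spool","multimeter"):
    for r in manip.place_of(c,T)[:1]: print(T,pt(c,r["position"],0).round(3))
cv2.imwrite("pics/s9.png",cv2.resize(c["image"][130:300,200:440],None,fx=3,fy=3))
E
```

```text
[0.47107662 0.05271199 0.23301622]
ball cooler [0.021 0.021] [0.043 0.039]
[[-0.1067 -0.0698]
 [-0.0125 -0.0405]
 [ 0.0906 -0.0033]] ((-0.007321693003177643, -0.03781489282846451), (0.20406490564346313, 0.07075297832489014), 0.138186976313591)
phone [0.444 0.391 0.   ]
spool [0.591 0.385 0.   ]
multimeter [ 0.51  -0.541  0.   ]
```

View pics/s9.png

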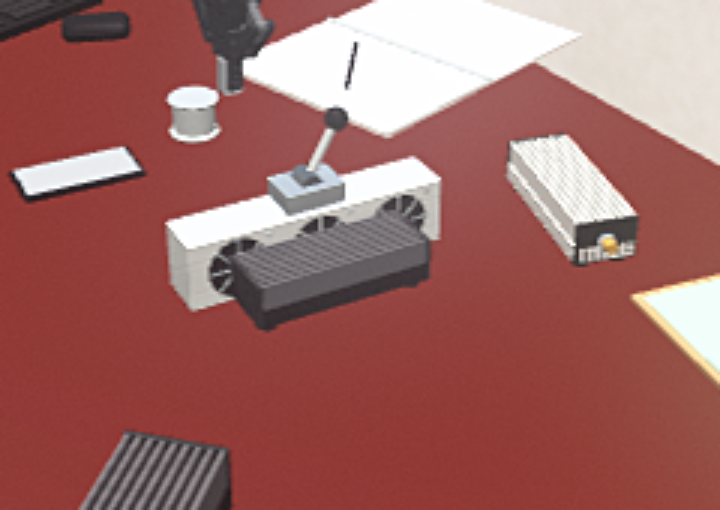

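The last view shows the load flush in front of the cooler (330, 260) and the lever leaning away (335, 118), its ball at cooler x ≈ +33 mm (about 0.95 rad).

```bash
python3 -c "
from station import manip
print(manip.finish_job())"
```

```text
the job is handed in; nothing more can be done
None
```

I walked the load over to the cooler by swinging its ends in turn, pushed the fan switch over, and handed the job in. The finish call reports no verdict.

**Swings:**
1. The near end swung about 6.5 cm, with the far end still at its start.
2. The far end swung to about 12.7 cm from where it began. That is short of the 14 cm asked but above the 11 cm that is judged. The near end stayed put.
3. The near end went up against the cooler, with the far end still about 7 cm short.
4. The far end went in until it stopped at about 10 N. I then pressed the near end once more, and it stopped at about 6 N.

**Last checks:**
- **Load:** it is parallel to the cooler, flush within about 2 mm, and about 1 cm off centre along it.
- **Switch:** the lever met its stop at about 31 N. The camera puts its ball at +32 to +35 mm, about 0.95 rad.
- **Bystanders:** I never touched the phone, spool or multimeter. The single-view estimates afterwards differ from the first ones by about 1 cm, which is the scatter of the detector.

**Disagreements:** when the arm blocked part of the view, the top and side cameras differed by up to several centimetres in the load's position. I used the unblocked view and the contact forces instead.

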